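# Set the ratchet to tighten and clamp the centrifuge rotor

## Robot

A 6-joint arm with a two-finger parallel gripper is mounted at the origin on the work surface. World frame = base frame: x ahead of the robot, y to its left, z up, the work surface at z = 0. Lengths are in m, angles in rad, forces in N, time in s.
With the tool pointing down it reaches from about 0.225 to 0.875 m from the base axis. Payload 3.4 kg.
Tool frame: the origin (TCP) lies at the very end of the fingers, on their centre line; the grasp point (between the pads) lies 19 mm behind it; z points along the fingers, y is the direction in which the jaws open and shut (so a half turn about z gives the same grasp; the last joint's range is limited). The gripper opens to 85 mm and grips with 20 to 120 N. Pads are 22 mm wide; open, the fingers measure 114 mm over their backs; the gripper's body (76 mm by 85 mm) begins 54 mm behind the grasp point. The pads swing forward as they close: fully open they stand 13 mm farther back than shut.
Start: joints at [-1.367, 0.276, 1.505, -0, 1.361, -0.121], TCP at [0.183, -0.545, 0.231] pointing down, gripper open.
Joint ranges: [-2.89, 2.89], [-0.75, 2.08], [0.22, 2.7], [-1.18, 4.32], [0.11, 2.71], [-2.7, 2.7]. Speed limits (rad/s): [2.57, 2.57, 3.14, 3.14, 3.14, 3.14].

## Interface

Orientations are given as a unit quaternion [w, x, y, z].
In Python, from rig import get_state, get_image, calibration, sign_off gives the robot as it stands. The module is installed in compiled form; this text tells all that it offers.
- The arm moves only by the tool drive_tool, never from a script. Its argument "targets" is one flat list of numbers, 7 for each row, row after row: the turn, a rotation vector about the tool's x, y, z in degrees, then the shift along the tool's x, y, z in mm, then the opening, from 0 (shut) to 1 (fully open). In form: [wx, wy, wz, tx, ty, tz, fingers, wx, wy, wz, tx, ty, tz, fingers, ...]. A call has 1 to 12 rows; each row shifts and turns the commanded pose from where the row before left it, along the tool's axes as they then stand; what a row does not reach is not made up. A row lasts 1/8 s, in which the tool goes at most 62.5 mm and 10.7 degrees, less where a joint would pass 70% of its speed; a pose out of reach is approached as far as the arm can. A call is refused whole if a number of a shift passes 62.5 or a number of a turn 10.7, either way. A call with a gripper value outside its range is refused whole. The fingers move at their own pace and stop on an object; "grip_force" is the grip in N (left out, the last holds). Time passes only in rows, so rows that do not move let the fingers close. It gives the time, the measured TCP pose, the force and the opening at its end, in the units of the state.
- get_state(): the state, without advancing time (a new reading comes with each control period).
- get_image(name): name is "scene" or "side" or "wrist"; returns the picture (384x512x3 uint8, red, green, blue); there is no depth.
- calibration(name): a dict with "mtx" (3x3 intrinsics, pixels), "distortion" ([k1, k2, p1, p2, k3] as OpenCV has them; the pictures are not rectified), "world_to_cam" (4x4, takes a point from world to camera coordinates); the wrist camera has in their place "hand_eye" (4x4, takes a point from camera to tool coordinates, whose origin is the TCP and whose axes are the flange's). Camera axes: x right, y down, z forward; pixel columns grow to the right and rows downward; lengths in m; the calibration is good to about 2 mm. A picture is of the moment at which its call begins: read the wrist's pose just before it. calibration takes no time and is no camera call.
- sign_off(): hands the job in, once; it reports no verdict.
The state is a dict: "clock": time; "qpos": joint angles; "qd": joint speeds; "effort": joint torques, N m; "position": TCP position; "ee_rot": TCP orientation; "contact_force": force on the tool from outside, world axes, zero at the start; "moment": the same for the moment, N m; "width": finger opening in m.
Only numpy, scipy, OpenCV 4.12 (cv2) and the standard library are available. Lean on these libraries where they do the work, as an engineer would, in place of code of your own. Each camera call takes 0.05 s, during which the arm holds its last target.

## Task

The centrifuge rotor with the six open tube holes sits on its service stand, but its hold-down nut is loose and the ratchet on it is set to undo. Flip the small lever on that ratchet's head fully over to the tighten side (the clockwise side, seen from above), then swing the handle clockwise until the nut comes up against its stop. Leave the handle of the ratchet on the closed drum alone.

Things in the scene. Friction and masses are not known exactly. Their poses are not given: they have to be found in the camera images.
- rotor_lever_tip (a point): centre of the upright round post (12 mm thick, 112-136 mm above bench) ending the small dark lever on the six-hole rotor's ratchet. Lever turns on an upright pivot 24 mm from the handle's axis, on its centre line, post 36 mm beyond; clear beside it. Leans 24 deg either side to firm stops, under 1 N, stays. Starts on handle's +y (undo) side: clockwise swing idles; -y: it drives the nut. Flip first
- rotor_handle_grip (a point): centre of the black grip (90 mm long, 22 wide, 88-108 mm above bench, free beneath) of the six-hole rotor's ratchet; rotor 144 mm across. Point 125 mm from the upright axis it swings on; x outward along the handle, y its anticlockwise side, z up; handle ends at 165 mm. Idles 13-26 deg (1 N), then turns the nut (3 N here); 53-66 deg clockwise in all reaches the stop. Stays where left
- rotor_nut (a joint): turn of the six-hole rotor's hold-down nut, rad, clockwise from above positive: the steel hexagon with a pointer just under the ratchet head. 0 at the start (loose), 0.70 at its firm stop (tight, pointer against the small post on the rotor). Stays where it is left
- drum_handle_grip (a point): the same point and axes on the other, like ratchet handle, which sits on the closed drum without holes (120 mm across). Not to be moved

How it is judged:
On the way, in this order (a step that is already met when the one before it is completed fails the run):
1. the lever of the six-hole rotor's ratchet is flipped to the clockwise side (post 8 mm or more past the handle's centre line) (y of rotor_lever_tip in the frame of rotor_handle_grip below -0.008 m), for 0.2 s.
2. the nut is turned clockwise to its stop, within 10 degrees (value of joint rotor_nut above 0.525 rad), for 0.2 s.
At the end, for the whole second after the job is handed in: The six-hole rotor's nut is at rest within 10 degrees of its stop (0.525 rad or more of 0.70), its ratchet's lever still leans to the clockwise side (post at least 8 mm off the handle's centre line), and the closed drum's ratchet handle is within 20 mm of where it stood (y of rotor_lever_tip in the frame of rotor_handle_grip below -0.008 m and value of joint rotor_nut above 0.525 rad and velocity of joint rotor_nut below 0.05 rad/s and distance of drum_handle_grip from where it was at the start of the episode below 0.02 m); the robot touches nothing.
It fails at once if the ratchet handle on the closed drum is moved by 20 mm or more (distance of drum_handle_grip from where it was at the start of the episode above 0.02 m).
It also fails if it takes over 45 s, if anything falls off the work surface, if the arm or the gripper's body presses on something with over 40 N, if the wrist force passes 120 N, or if a joint passes its speed limit or range.

## Working session

There is one attempt and no reset: what is moved stays moved. The work goes in short steps, Python scripts to look and compute and a tool call to move; the robot and the scene stay as the last step left them, time stands still between calls to the robot, and variables do not carry over. Pictures are saved under pics/ and viewed, and the job is handed in when it is done.

Besides the shell and the picture viewer there is one more tool, called after ">>>" as a command line: name --argument value ..., lists and objects as JSON in quotes. drive_tool: Moves the arm, as the interface text tells. Its arguments: {"type":"object","properties":{"targets":{"type":"array"},"grip_force":{"type":"number"}},"required":["targets"]}

```bash
mkdir -p pics
python3 - <<'E'
from rig import *
import cv2,json,numpy as np
np.set_printoptions(precision=4,suppress=True)
s=get_state();print(s)
for n in ["scene","side","wrist"]:
    im=get_image(n);cv2.imwrite(f"pics/{n}0.png",im[:,:,::-1])
    print(n,calibration(n))
E
```

```text
{'clock': 0.0, 'qpos': array([-1.367 ,  0.2766,  1.5061,  0.    ,  1.3607, -0.121 ]), 'qd': array([ 0.0018, -0.0002,  0.001 , -0.0007, -0.0019,  0.0016]), 'effort': array([  0.0021, -41.6779, -24.5808,  -0.0001,   0.0109,  -0.    ]), 'position': array([ 0.1834, -0.5444,  0.2304]), 'ee_rot': array([-0.0009,  0.9868,  0.1617, -0.    ]), 'contact_force': array([ 0.57  , -0.1313,  0.4867]), 'moment': array([-0.0325, -0.0076,  0.0158]), 'width': 0.08527582065063827}
scene {'mtx': array([[426.7624,   0.    , 258.6292],
       [  0.    , 426.7624, 192.3782],
       [  0.    ,   0.    ,   1.    ]]), 'distortion': array([-0.1222,  0.    ,  0.    ,  0.    ,  0.    ]), 'world_to_cam': array([[ 0.7222,  0.6916, -0.0021, -0.4058],
       [ 0.3739, -0.3929, -0.8401, -0.1094],
       [-0.5819,  0.606 , -0.5424,  1.18  ],
       [ 0.    ,  0.    ,  0.    ,  1.    ]])}
side {'mtx': array([[495.4907,   0.    , 255.295 ],
       [  0.    , 495.4907, 187.6468],
       [  0.    ,   0.    ,   1.    ]]), 'distortion': array([0.0067, 0.    , 0.    , 0.    , 0.    ]), 'world_to_cam': array([[-0.9835, -0.1803,  0.0125,  0.5607],
       [-0.1424,  0.7306, -0.6678,  0.1364],
       [ 0.1113, -0.6586, -0.7443,  1.2133],
       [ 0.    ,  0.    ,  0.    ,  1.    ]])}
wrist {'mtx': array([[322.6535,   0.    , 258.2691],
       [  0.    , 322.6535, 190.5715],
       [  0.    ,   0.    ,   1.    ]]), 'distortion': array([-0.0405,  0.    ,  0.    ,  0.    ,  0.    ]), 'hand_eye': array([[ 0.0003, -0.9484, -0.3172,  0.0813],
       [ 1.    ,  0.0001,  0.0008, -0.0015],
       [-0.0008, -0.3172,  0.9484, -0.1426],
       [ 0.    ,  0.    ,  0.    ,  1.    ]])}
```

View pics/scene0.png

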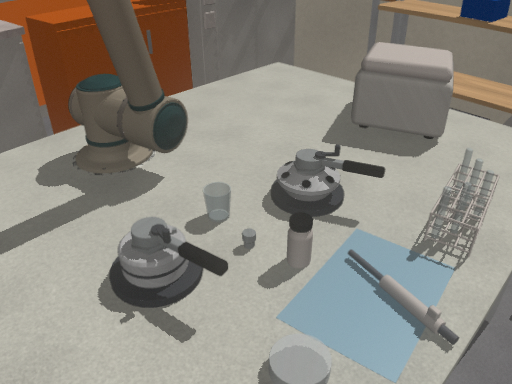

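View pics/side0.png

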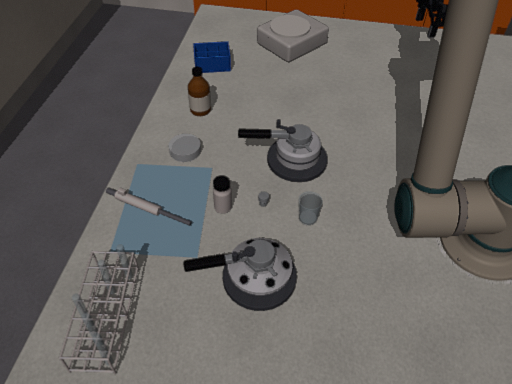

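View pics/wrist0.png

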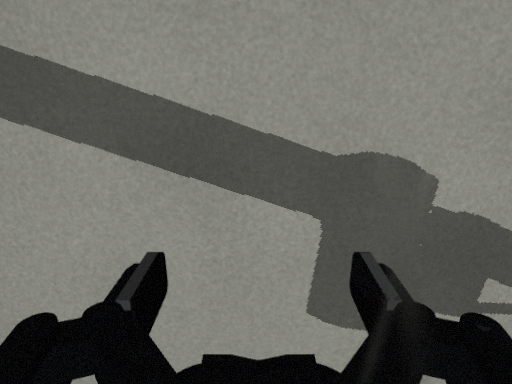

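The six-hole rotor is at scene (308,180) and side (260,265), with its handle pointing away from the robot. The closed drum is at scene (155,255). I'll zoom in on the rotor.

Run:
```python
import cv2,numpy as np
a=cv2.imread("pics/scene0.png")[130:220,260:400]; b=cv2.imread("pics/side0.png")[225:315,170:310]
cv2.imwrite("pics/z0.png",np.vstack([cv2.resize(x,None,fx=5,fy=3.3*5/3.3*0.65,interpolation=cv2.INTER_CUBIC) if 0 else cv2.resize(x,None,fx=3.3,fy=3.3,interpolation=cv2.INTER_CUBIC) for x in (a,b)]))
```

```text
(no output)
```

View pics/z0.png

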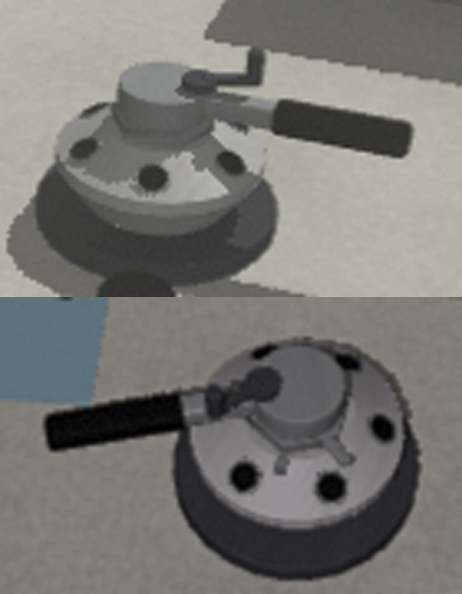

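```bash
cat > h.py <<'E'
from rig import *
import cv2,numpy as np
np.set_printoptions(precision=4,suppress=True)
def ray(n,p):
    c=calibration(n);T=c["world_to_cam"]
    u=cv2.undistortPoints(np.array([[p]],float),c["mtx"],c["distortion"])[0,0]
    return -T[:3,:3].T@T[:3,3], T[:3,:3].T@np.r_[u,1]
def atz(n,p,z):
    o,d=ray(n,p);return o+d*(z-o[2])/d[2]
def tri(p,q):
    o1,d1=ray("scene",p);o2,d2=ray("side",q)
    k=np.linalg.lstsq(np.c_[d1,-d2],o2-o1,rcond=None)[0]
    a,b=o1+k[0]*d1,o2+k[1]*d2
    return (a+b)/2,np.linalg.norm(a-b)
def proj(n,P):
    c=calibration(n);T=c["world_to_cam"]
    return cv2.projectPoints(np.atleast_2d(P).astype(float),cv2.Rodrigues(T[:3,:3])[0],T[:3,3],c["mtx"],c["distortion"])[0][:,0]
E
python3 - <<'E'
from h import *
print("end",tri((382.7,172.4),(184.5,265.9)))
print("start",tri((344.8,164.8),(225.5,259.5)))
print("head",tri((308.5,152.7),(261.8,250.8)))
print("post",tri((337.9,146),(234.5,257)))
for n,l in (("scene",[(382.7,172.4),(344.8,164.8)]),("side",[(184.5,265.9),(225.5,259.5)])):
    for p in l: print(n,atz(n,p,.098))
E
```

```text
end (array([0.6752, 0.2606, 0.0986]), np.float64(0.00031797013931129155))
start (array([0.5962, 0.2305, 0.0992]), np.float64(0.005443943817865421))
head (array([0.521 , 0.2014, 0.1117]), np.float64(0.0010268936618132048))
post (array([0.5711, 0.2402, 0.1314]), np.float64(0.00041765331408001057))
scene [0.6749 0.2617 0.098 ]
scene [0.5978 0.233  0.098 ]
side [0.6753 0.2602 0.098 ]
side [0.594  0.2283 0.098 ]
```

>>> drive_tool --targets '[0,0,0,35,-37,0,0,0,0,0,35,-37,0,0,0,0,0,35,-37,0,0,0,0,0,35,-37,0,0,0,0,0,35,-37,0,0,0,0,0,35,-37,0,0,0,0,0,35,-37,0,0,0,0,0,35,-37,0,0,0,0,0,35,-37,0,0,0,0,0,35,-37,0,0,0,0,0,35,-37,0,0,0,0,0,35,-37,0,0]'

```text
clock: 1.65
position: [0.4402, 0.0115, 0.2313]
ee_rot: [0.0, 0.987, 0.162, 0.0]
contact_force: [0.0, -0.2, 0.5]
width: 0.0
```

>>> drive_tool --targets '[0,0,0,34,-37,0,0,0,0,0,34,-37,0,0,0,0,0,34,-37,0,0,0,0,0,34,-37,0,0,0,0,0,34,-37,0,0,0,0,0,25,-30,0,0,0,0,0,0,0,0,0]'

```text
clock: 2.52
position: [0.5565, 0.2783, 0.2301]
ee_rot: [-0.0, 0.987, 0.163, -0.0]
contact_force: [-0.9, -0.5, 0.4]
width: 0.0003
```

Run:
```python
from h import *
s=get_state();print(s)
for n in ["scene","side","wrist"]:
    im=get_image(n);cv2.imwrite(f"pics/{n}1.png",im[:,:,::-1])
```

```text
{'clock': 2.525, 'qpos': array([0.3516, 0.3482, 1.4009, 0.0006, 1.3932, 1.5945]), 'qd': array([-0.0355, -0.033 ,  0.0467, -0.0335,  0.0258, -0.0106]), 'effort': array([  1.0709, -45.6232, -25.6219,   0.2699,  -0.2096,   0.0803]), 'position': array([0.5565, 0.2783, 0.2301]), 'ee_rot': array([-0.0002,  0.9866,  0.1632, -0.0004]), 'contact_force': array([-0.9347, -0.4971,  0.4244]), 'moment': array([-0.0184, -0.0376, -0.0284]), 'width': 0.0002924110069373431}
```

View pics/wrist1.png

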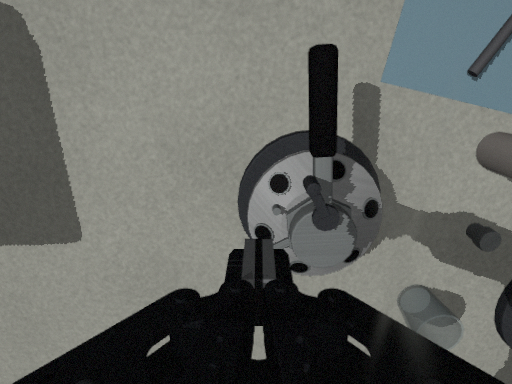

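View pics/side1.png

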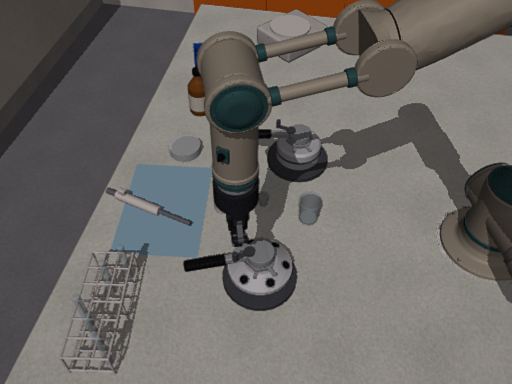

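Wrist view: the lever post is at (310,182), left (+y) of the handle line at about x=322. The closed fingers are at x=258, so they're on the correct side of it.

```bash
cat >> h.py <<'E'
from scipy.spatial.transform import Rotation as R
def wat(s,p,z):
    c=calibration("wrist");q=s["ee_rot"];Rm=R.from_quat(q,scalar_first=True).as_matrix()
    u=cv2.undistortPoints(np.array([[p]],float),c["mtx"],c["distortion"])[0,0]
    H=c["hand_eye"];o=s["position"]+Rm@H[:3,3];d=Rm@H[:3,:3]@np.r_[u,1]
    return o+d*(z-o[2])/d[2]
E
python3 - <<'E'
from h import *
s=get_state()
A=np.array([.521,.2015])
for nm,p,z in (("post",(309,180),.136),("end",(323,46),.108),("start",(321,154),.108),("head",(325,235),.112)):
    w=wat(s,p,z); print(nm,w, R.from_euler('z',-21,degrees=True).apply(np.r_[w[:2]-A,0]))
im=cv2.imread("pics/wrist1.png")[100:300,220:420];cv2.imwrite("pics/z1.png",cv2.resize(im,None,fx=3,fy=3,interpolation=cv2.INTER_CUBIC))
E
```

```text
post [0.5773 0.2427 0.136 ] [0.0673 0.0183 0.    ]
end [0.6735 0.2642 0.108 ] [0.1648 0.0039 0.    ]
start [0.5952 0.2343 0.108 ] [0.081  0.0041 0.    ]
head [0.5283 0.204  0.112 ] [ 0.0077 -0.0003  0.    ]
```

View pics/z1.png

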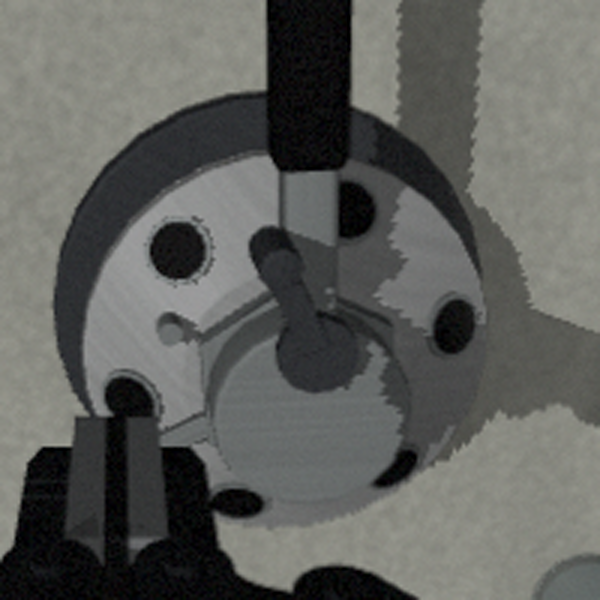

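>>> drive_tool --targets '[0,0,0,0,0,40,0,0,0,0,0,0,40,0,0,0,0,0,0,31,0,0,0,0,0,0,0,0,0,0,0,0,12,0,0,0,0,0,0,10,0,0,0,0,0,0,8,0,0,0,0,0,0,8,0,0,0,0,0,0,8,0,0,0,0,0,0,0,0,0]'

```text
clock: 3.92
position: [0.5708, 0.2315, 0.1202]
ee_rot: [0.0, 0.987, 0.161, -0.0]
contact_force: [-0.1, 0.7, -0.6]
width: -0.0002
```

```bash
cat > look.py <<'E'
import sys
from h import *
k=sys.argv[1]
s=get_state();print(s["clock"],s["position"],s["contact_force"])
a=get_image("scene")[110:230,240:400,::-1];b=get_image("side")[200:320,150:310,::-1];w=get_image("wrist")[:,:,::-1]
t=[cv2.resize(x,None,fx=2.4,fy=2.4,interpolation=cv2.INTER_CUBIC) for x in (a,b)]
w=cv2.resize(w[:,130:430],(410,525))
m=np.vstack(t)[:,:];m=cv2.resize(m,(350,525))
cv2.imwrite(f"pics/l{k}.png",np.hstack([m,w]))
E
python3 look.py 1
```

```text
3.925 [0.5708 0.2315 0.1202] [-0.1108  0.7022 -0.5758]
```

View pics/l1.png

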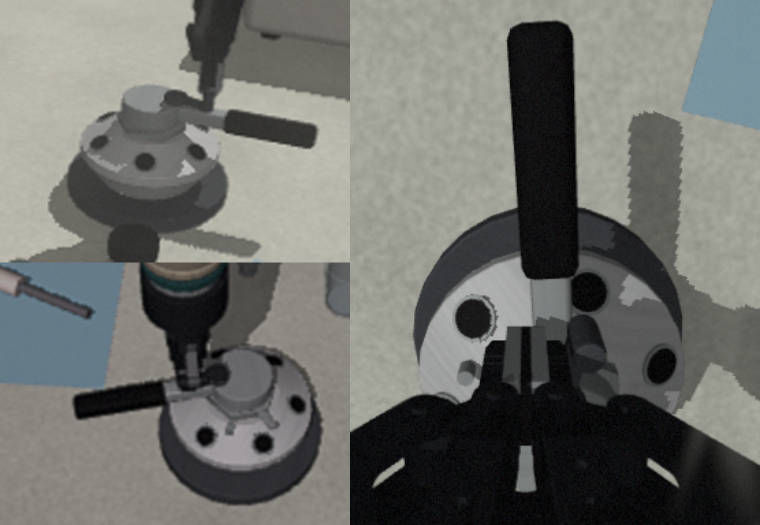

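The post at (585,350) has already passed the handle's centre line. I'll push a bit farther to reach the stop.

>>> drive_tool --targets '[0,0,0,0,5,0,0,0,0,0,0,4,0,0,0,0,0,0,2,0,0,0,0,0,0,0,0,0]'

```text
clock: 4.58
position: [0.5735, 0.2217, 0.1201]
ee_rot: [-0.0, 0.987, 0.162, -0.001]
contact_force: [-2.2, 1.6, 0.8]
width: 0.0002
```

```bash
python3 look.py 2
```

```text
4.575 [0.5735 0.2217 0.1201] [-2.2131  1.5715  0.7966]
```

View pics/l2.png

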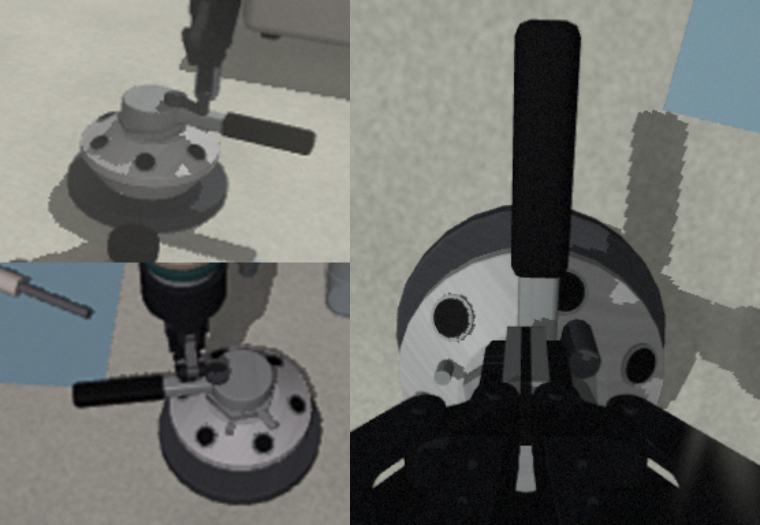

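The handle has idled a few degrees clockwise, so the lever is at its stop. Next I'll back off, move outward to the grip and go down on its +y side.

>>> drive_tool --targets '[0,0,0,0,-20,0,0,0,0,0,0,-25,0,0,0,0,0,30,0,0,0,0,0,0,35,0,0,0,0,0,0,0,0,0,0]'

```text
clock: 5.35
position: [0.6243, 0.287, 0.1202]
ee_rot: [0.0, 0.987, 0.162, 0.002]
contact_force: [-0.6, -0.0, -0.6]
width: 0.0
```

```bash
python3 look.py 3
```

```text
5.35 [0.6243 0.287  0.1202] [-0.6326 -0.0361 -0.5755]
```

View pics/l3.png

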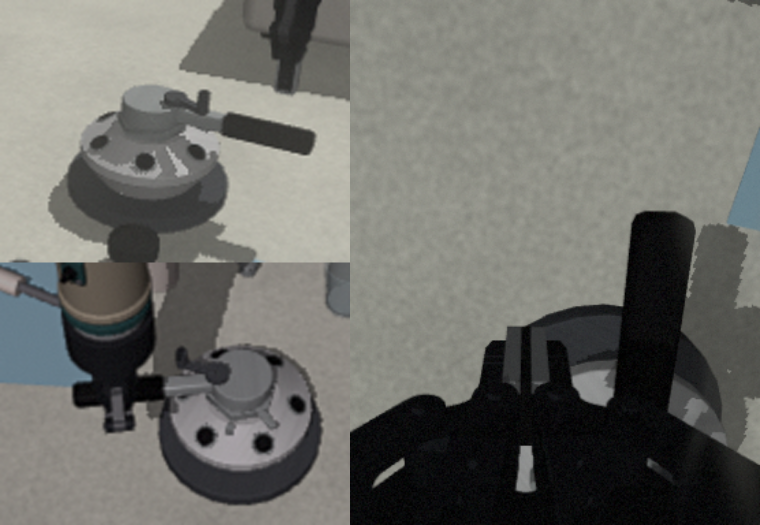

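Side view: the lever now leans to the -y side, and the fingers are clear beside the grip. I'll go down and start the sweep.

>>> drive_tool --targets '[0,0,0,0,0,20,0,0,0,0,0,0,13,0,0,0,0,0,0,0,0,0,0,0,0,10,0,0,0,0,0,0,10,0,0,0,0,5,2,11,0,0,0,0,5,2,11,0,0,0,0,5,2,11,0,0,0,0,5,2,11,0,0,0,0,0,0,0,0,0]'

```text
clock: 6.75
position: [0.6448, 0.2235, 0.0878]
ee_rot: [0.0, 1.0, -0.012, 0.0]
contact_force: [0.4, 0.2, 1.1]
width: 0.0001
```

```bash
python3 look.py 4
```

```text
6.75 [0.6448 0.2235 0.0878] [0.3945 0.2048 1.1397]
```

View pics/l4.png

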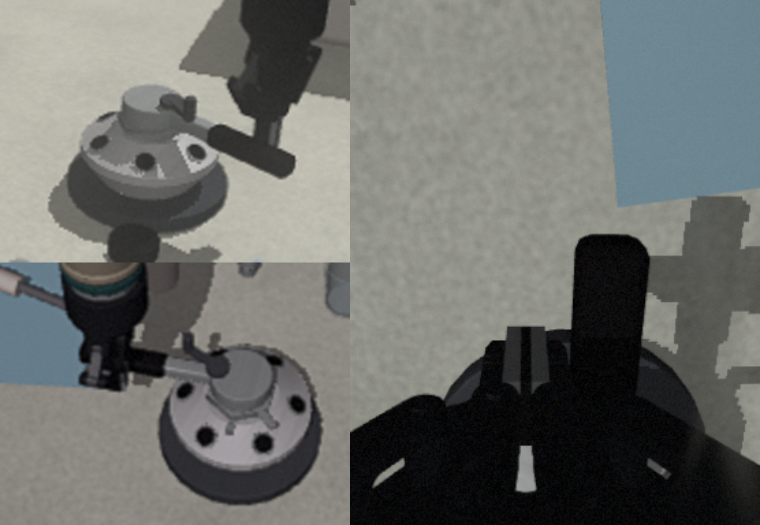

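The handle is at about 0° and pushing smoothly. Before continuing I'll check where the small bottle stands relative to the sweep.

Run:
```python
from h import *
print("bottle top",tri((301,220),(222,183)),"base",atz("scene",(299,262),0),atz("side",(223,210),0))
print("glass",atz("scene",(218,215),0))
```

```text
bottle top (array([0.6523, 0.0132, 0.0959]), np.float64(0.002186054715350063)) base [0.657  0.0112 0.    ] [0.651  0.0188 0.    ]
glass [0.4323 0.0068 0.    ]
```

>>> drive_tool --targets '[0,0,5,2,11,0,0,0,0,5,2,11,0,0,0,0,5,2,11,0,0,0,0,0,0,0,0,0]'

```text
clock: 7.4
position: [0.6463, 0.1916, 0.0874]
ee_rot: [-0.0, 0.99, -0.142, 0.0]
contact_force: [-0.8, -0.5, 0.6]
width: -0.0003
```

```bash
python3 look.py 5
```

```text
7.4 [0.6463 0.1916 0.0874] [-0.8051 -0.5086  0.5768]
```

View pics/l5.png

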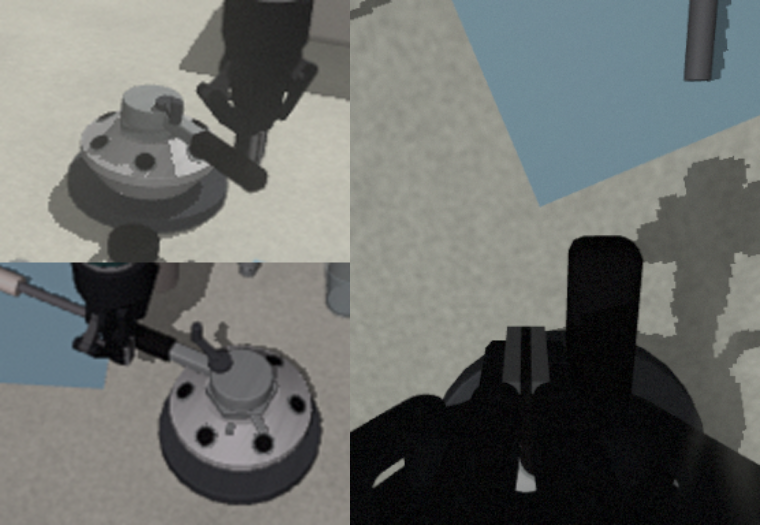

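The nut pointer has moved, so it is driving. The bottle at (0.655, 0.014) stays outside the sweep.

>>> drive_tool --targets '[0,0,5,2,11,0,0,0,0,5,2,11,0,0,0,0,4,2,9,0,0,0,0,0,0,0,0,0]'

```text
clock: 8.05
position: [0.6409, 0.1605, 0.0873]
ee_rot: [0.0, 0.965, -0.261, 0.0]
contact_force: [1.6, 0.1, -0.9]
width: 0.0002
```

>>> drive_tool --targets '[0,0,3,1,7,0,0,0,0,2,1,4,0,0,0,0,0,0,0,0,0]'

```text
clock: 8.43
position: [0.6368, 0.1502, 0.0873]
ee_rot: [-0.0, 0.953, -0.304, -0.0]
contact_force: [-0.6, 3.1, 0.2]
width: 0.0001
```

```bash
python3 look.py 6
```

```text
8.425 [0.6368 0.1502 0.0873] [-0.5658  3.0871  0.1685]
```

View pics/l6.png

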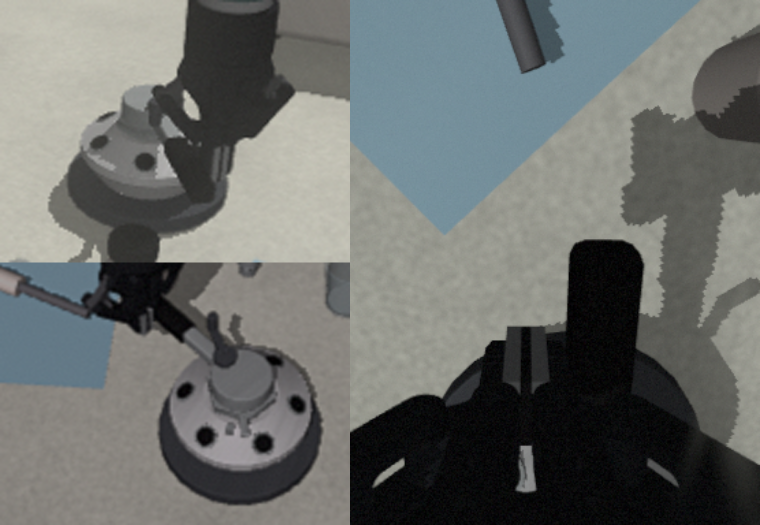

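The pointer (246,428) is close to the stop post (230,430). I'll continue in small steps with less wrist turn.

>>> drive_tool --targets '[0,0,1,1,5,0,0,0,0,1,1,5,0,0,0,0,0,0,0,0,0]'

```text
clock: 8.95
position: [0.6323, 0.1398, 0.0872]
ee_rot: [0.001, 0.947, -0.321, 0.0]
contact_force: [0.4, 2.1, -0.1]
width: -0.0
```

```bash
python3 look.py 7; python3 -c "
import cv2
from rig import *
print(get_state()['qpos'])
b=get_image('side')[225:295,190:290,::-1];cv2.imwrite('pics/s7.png',cv2.resize(b,None,fx=7,fy=7,interpolation=cv2.INTER_CUBIC))"
```

```text
8.95 [0.6323 0.1398 0.0872] [ 0.44    2.0875 -0.143 ]
[ 1.10961110e-01  4.86152018e-01  1.54670590e+00 -1.80906601e-03
  1.10901743e+00  2.33490051e+00]
```

View pics/s7.png

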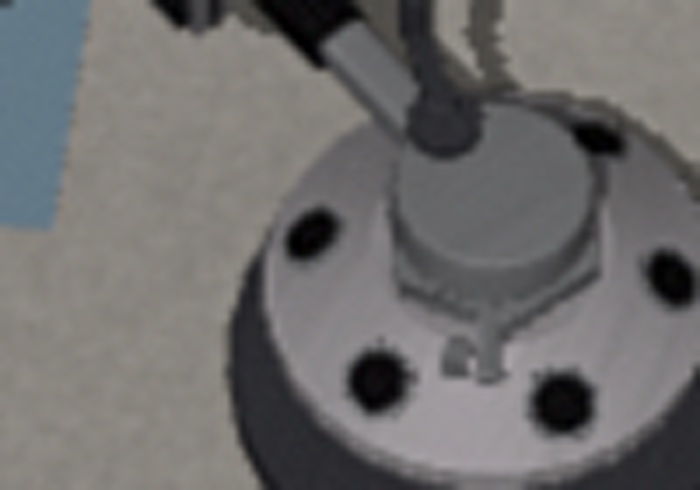

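The pointer nearly touches the post, but the force is still low, so I'll push until it rises.

>>> drive_tool --targets '[0,0,1,1,5,0,0,0,0,1,1,4,0,0,0,0,0,0,0,0,0]'

```text
clock: 9.52
position: [0.6285, 0.1324, 0.0873]
ee_rot: [-0.0, 0.941, -0.337, -0.0]
contact_force: [1.3, 2.7, 0.3]
width: 0.0
```

```bash
python3 -c "
import cv2
from rig import *
s=get_state();print(s['qpos'],s['contact_force'])
b=get_image('side')[225:295,190:290,::-1];cv2.imwrite('pics/s8.png',cv2.resize(b,None,fx=7,fy=7,interpolation=cv2.INTER_CUBIC))"
```

```text
[9.91229323e-02 4.78561533e-01 1.56056458e+00 3.53739139e-04
 1.10242210e+00 2.35775398e+00] [1.25432569 2.68016763 0.25724435]
```

View pics/s8.png

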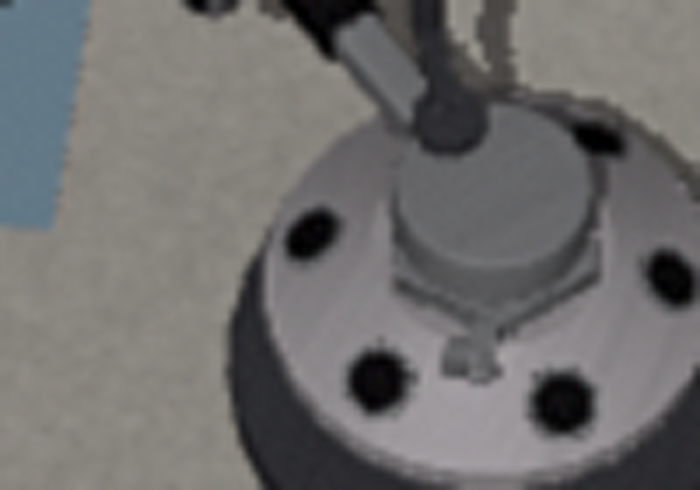

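Still moving, so I'll push on in small steps.

>>> drive_tool --targets '[0,0,1,0,4,0,0,0,0,1,0,4,0,0,0,0,0,0,0,0,0]'

```text
clock: 9.95
position: [0.6247, 0.1271, 0.0874]
ee_rot: [-0.001, 0.935, -0.354, 0.001]
contact_force: [2.9, 6.7, -1.4]
width: -0.0002
```

```bash
python3 -c "
import cv2
from rig import *
s=get_state();print(s['qpos'],s['contact_force'])
b=get_image('side')[225:295,190:290,::-1];cv2.imwrite('pics/s9.png',cv2.resize(b,None,fx=7,fy=7,interpolation=cv2.INTER_CUBIC))"
```

```text
[9.07401793e-02 4.70667246e-01 1.57462411e+00 1.74126584e-03
 1.09313206e+00 2.38406258e+00] [ 2.85183064  6.65123843 -1.43103662]
```

View pics/s9.png

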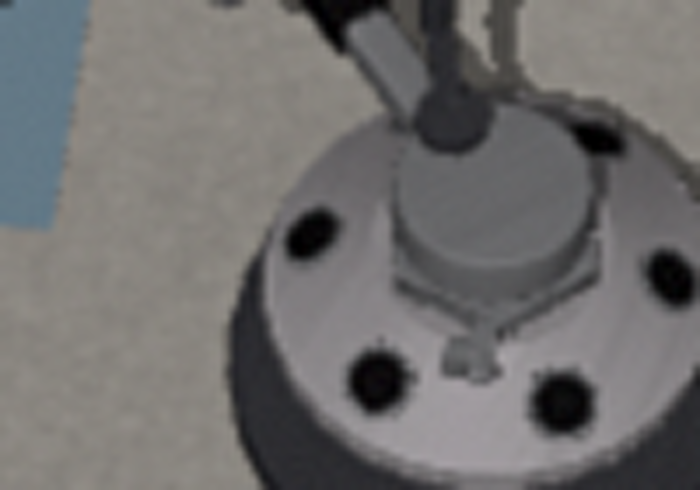

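The force is rising and the pointer is against the post. One more short push with a hold should confirm it's at the stop.

>>> drive_tool --targets '[0,0,0,0,3,0,0,0,0,0,0,2,0,0,0,0,0,0,0,0,0,0,0,0,0,0,0,0]'

```text
clock: 10.5
position: [0.6223, 0.1244, 0.0875]
ee_rot: [-0.003, 0.935, -0.354, 0.002]
contact_force: [3.8, 8.5, -3.1]
width: -0.0001
```

>>> drive_tool --targets '[0,0,0,0,4,0,0,0,0,0,0,3,0,0,0,0,0,0,0,0,0,0,0,0,0,0,0,0]'

```text
clock: 11.0
position: [0.6184, 0.1205, 0.0875]
ee_rot: [-0.004, 0.935, -0.354, 0.002]
contact_force: [6.1, 11.9, -4.0]
width: 0.0001
```

```bash
python3 look.py 10;python3 -c "
import cv2
from rig import *
s=get_state();print(s['qpos'],s['contact_force'])
b=get_image('side')[225:295,190:290,::-1];cv2.imwrite('pics/s10.png',cv2.resize(b,None,fx=7,fy=7,interpolation=cv2.INTER_CUBIC))"
```

```text
11.0 [0.6184 0.1205 0.0875] [ 6.1319 11.8627 -4.046 ]
[0.0789591  0.45881699 1.59586583 0.00610165 1.08017206 2.37088733] [ 6.06765697 12.16820856 -4.55293954]
```

View pics/s10.png

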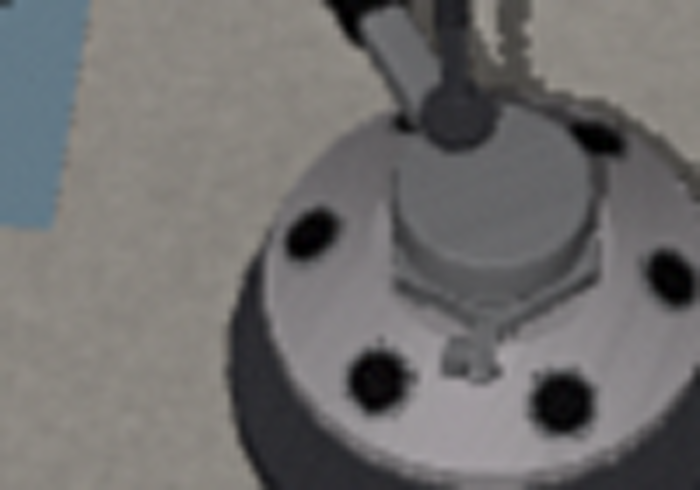

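View pics/l10.png

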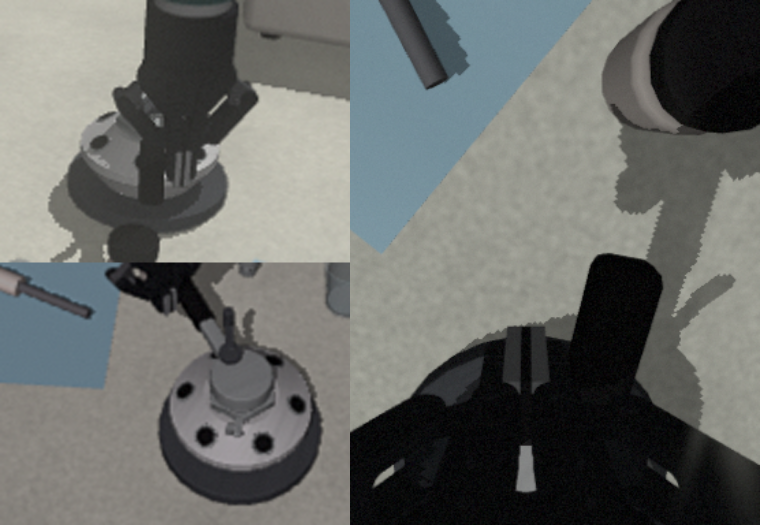

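The pointer hasn't moved although the force is now 13 N, so the nut is at its stop. I'll back off and rise.

>>> drive_tool --targets '[0,0,0,0,-4,0,0,0,0,0,0,-8,0,0,0,0,0,0,-20,0,0,0,0,0,0,-10,0,0,0,0,0,0,0,-50,0,0,0,0,0,0,-60,0,0,0,0,0,-50,0,0,0,0,0,0,-50,0,0,0,0,0,0,0,0,0]'

```text
clock: 12.32
position: [0.7107, 0.2252, 0.1959]
ee_rot: [0.0, 0.936, -0.352, 0.0]
contact_force: [-0.2, -0.9, -1.1]
width: 0.0
```

```bash
python3 look.py 11;python3 -c "
import cv2
from rig import *
s=get_state();print(s['contact_force'])
b=get_image('side')[215:295,190:290,::-1];cv2.imwrite('pics/s11.png',cv2.resize(b,None,fx=7,fy=7,interpolation=cv2.INTER_CUBIC))"
```

```text
12.325 [0.7107 0.2252 0.1959] [-0.2176 -0.9261 -1.1115]
[-0.53762482  0.20968272  0.63219821]
```

View pics/s11.png

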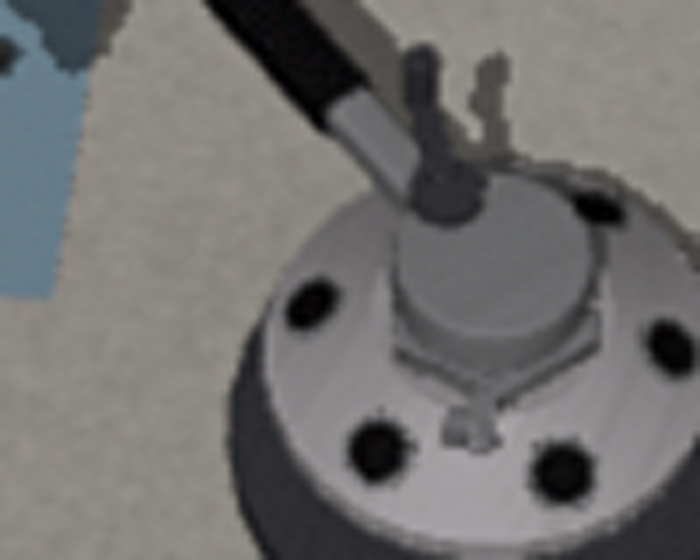

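View pics/l11.png

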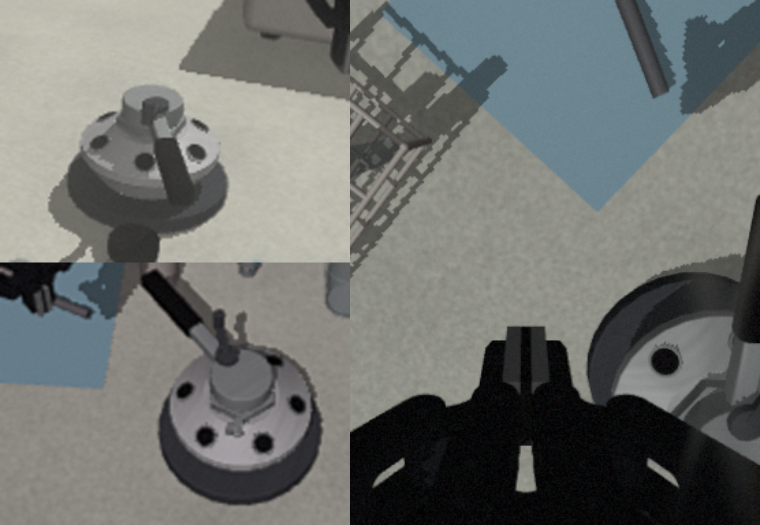

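The pointer rests against the post, the lever leans to the clockwise side and the arm is clear.

```bash
python3 -c "
from rig import *
import cv2
im=get_image('side');cv2.imwrite('pics/f.png',im[:,:,::-1])
a=cv2.imread('pics/side0.png')[110:180,225:335].astype(int);print(abs(a-im[110:180,225:335,::-1]).mean())
sign_off()"
```

```text
19.905541125541127
the job is handed in; nothing more can be done
```

View pics/f.png

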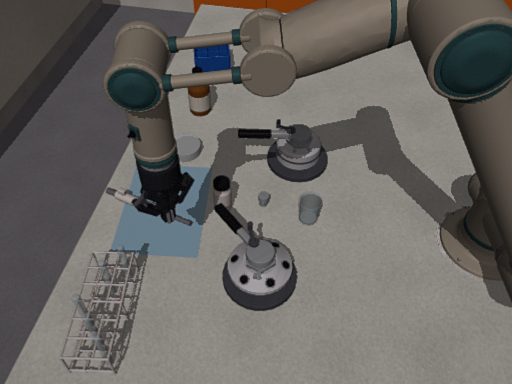

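I flipped the six-hole rotor's ratchet lever to the clockwise (tighten) side, then swung the handle clockwise until the nut came up against its stop. The job is handed in, at about 12.5 s of the 45 s allowed; no verdict is reported.

- **Nut:** the pointer sits against the stop post. It did not move while the push rose from about 7 N to about 13 N, though the handle itself gave a little. When I backed off, the handle sprang back a few degrees and the pointer stayed put.
- **Lever:** it still leans clearly to the clockwise side in the last pictures. I judged this by eye and did not measure the 8 mm offset.
- **Closed drum's ratchet:** its handle is at the same pixels as at the start, around (255,133) in the side view. A picture-difference check of that area came out high (mean 20 grey levels). I put that down to the arm's shadow, because nothing there had visibly moved.
- **Robot:** the arm was clear of everything and the contact force read near zero at hand-in.

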